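Load the converter test slide, run it in and close the contacts

TASK

Swing the contact lever of the test fixture right back to its free end, then draw the carriage out to its load stop, put every converter module lying on the bench into a nest of its own and press each one down until it is fully home. Then slide the loaded carriage in under the clear hood until it meets the test stop, and only then swing the lever into its marked notch and let go. Leave the other things on the bench where they are.

Things in the scene. Friction and masses are not known exactly. Their poses are not given: they have to be found in the camera images.
- fixture: Fixed test fixture: aluminium slide base 90 x 600 x 20 mm along its own y, steel lever plate on its -x (robot) side, origin on the bench. A clear hood, open at its +y end, covers own x -56..56, y -276..-30 mm; its top is 97 mm above the bench (121 mm at a small box near its -y end). Yaw up to 6 degrees.
- carriage (a joint): Carriage position (m): 0 = against the test stop, fully under the hood; 0.260 = against the load stop, fully drawn out. Both are hard stops. Grows along the fixture's +y; stays where it is left (about 4 N of friction). Starts part of the way in.
- carriage_mid (a point): Centre of the carriage, at the level of the rim of its nests (41 mm above the bench); axes as the fixture's. The carriage is an aluminium pallet 80 mm (x) by 232 mm (y) with a row of four rectangular nests along y.
- handle (a point): Grip point on the carriage's handle, a steel post of 16 mm diameter, with a rubber band, standing on a tongue beyond the +y end of the carriage (190 mm from the carriage's centre). The point is 72 mm above the bench, the post's top 88 mm, the tongue's top 28 mm.
- lever (a joint): Angle of the lever (rad), counter-clockwise seen from above: 0 = at the stop of its free end (contacts open), 1.4 = stop past the notch; the marked notch is at 1.0. No click: it stays where it is left (about 2 N at the grip). Starts somewhere near the notch, away from the free end.
- lever_grip (a point): Grip point on the lever's upright black grip post, 16 mm diameter, 65 mm from the pivot. The point is 75 mm above the bench, the post's top 95 mm, the lever's arm 30 to 36 mm; the low fixed arc round it is 22 mm high. The lever swings level about a vertical pivot.
- lever_pivot (a point): The lever's pivot axis, fixed on the lever plate (point 52 mm above the bench).
- notch_mark (a point): The point, 65 mm from the pivot and 52 mm above the bench, over which the lever's grip post stands when the lever is in its marked notch: a white line on the lever plate with a white-marked gap in the dark arc.
- nest0 (a point): Centre of nest 0 (0 is nearest the hood's far end) at rim level, 41 mm above the bench; axes as the fixture's. Open pocket 34 mm (x) by 46 mm (y), nests 54 mm apart. Its floor is 4 mm below the rim; pressing a module in it with about 8 N sinks the floor by 8 mm to a hard stop, 12 mm below the rim, and it stays down.
- nest1 (a point): Centre of nest 1 (0 is nearest the hood's far end) at rim level, 41 mm above the bench; axes as the fixture's. Open pocket 34 mm (x) by 46 mm (y), nests 54 mm apart. Its floor is 4 mm below the rim; pressing a module in it with about 8 N sinks the floor by 8 mm to a hard stop, 12 mm below the rim, and it stays down.
- nest2 (a point): Centre of nest 2 (0 is nearest the hood's far end) at rim level, 41 mm above the bench; axes as the fixture's. Open pocket 34 mm (x) by 46 mm (y), nests 54 mm apart. Its floor is 4 mm below the rim; pressing a module in it with about 8 N sinks the floor by 8 mm to a hard stop, 12 mm below the rim, and it stays down.
- nest3 (a point): Centre of nest 3 (0 is nearest the hood's far end) at rim level, 41 mm above the bench; axes as the fixture's. Open pocket 34 mm (x) by 46 mm (y), nests 54 mm apart. Its floor is 4 mm below the rim; pressing a module in it with about 8 N sinks the floor by 8 mm to a hard stop, 12 mm below the rim, and it stays down.
- module0: Power converter module, black block with an aluminium finned heat sink on top, 40 mm (its x) by 28 mm (its y) by 30 mm high, 90 g. Origin at the centre of its underside. Lies upright on the bench at any yaw; fits a nest either way round with its 40 mm side along the slide. May be absent (3 or 4 are present).
- module1: Power converter module, black block with an aluminium finned heat sink on top, 40 mm (its x) by 28 mm (its y) by 30 mm high, 90 g. Origin at the centre of its underside. Lies upright on the bench at any yaw; fits a nest either way round with its 40 mm side along the slide. May be absent (3 or 4 are present).
- module2: Power converter module, black block with an aluminium finned heat sink on top, 40 mm (its x) by 28 mm (its y) by 30 mm high, 90 g. Origin at the centre of its underside. Lies upright on the bench at any yaw; fits a nest either way round with its 40 mm side along the slide. May be absent (3 or 4 are present).
- module3: Power converter module, black block with an aluminium finned heat sink on top, 40 mm (its x) by 28 mm (its y) by 30 mm high, 90 g. Origin at the centre of its underside. Lies upright on the bench at any yaw; fits a nest either way round with its 40 mm side along the slide. May be absent (3 or 4 are present).
- transformer: Small transformer, iron core and copper coil, 60 x 42 x 46 mm. Not part of the job.
- solder_spool: Metal solder spool, 54 mm diameter, 40 mm high. Not part of the job.
- flux_jar: Small jar, 42 mm diameter, 34 mm high. Not part of the job.
- screwdriver: Screwdriver 160 mm long, lying. Not part of the job.
- multimeter: Red multimeter 75 x 150 x 32 mm, lying. Not part of the job.
- cleaner: Bottle, 60 mm diameter, 130 mm high. Not part of the job.
- parts_tray: Empty grey plastic tray 120 x 160 x 30 mm. Not part of the job.

How it is judged:
On the way, in this order (a step that is already met when the one before it is completed fails the run):
1. the lever is swung back to its free end (value of joint lever below 0.1 rad), for 0.2 s.
2. the carriage is drawn out to its load stop (value of joint carriage above 0.256 m), for 0.2 s.
3. every module present sits in a nest, pressed fully home (z of module0 in the frame of carriage_mid between -0.02 and -0.0095 m and x of module0 in the frame of carriage_mid between -0.012 and 0.012 m and y of module0 in the frame of carriage_mid between -0.105 and 0.105 m and angle between each of module0, module1, module2, module3's own z axis and vertical below 0.1 rad and z of module1 in the frame of carriage_mid between -0.02 and -0.0095 m and x of module1 in the frame of carriage_mid between -0.012 and 0.012 m and y of module1 in the frame of carriage_mid between -0.105 and 0.105 m and z of module2 in the frame of carriage_mid between -0.02 and -0.0095 m and x of module2 in the frame of carriage_mid between -0.012 and 0.012 m and y of module2 in the frame of carriage_mid between -0.105 and 0.105 m and z of module3 in the frame of carriage_mid between -0.02 and -0.0095 m and x of module3 in the frame of carriage_mid between -0.012 and 0.012 m and y of module3 in the frame of carriage_mid between -0.105 and 0.105 m), for 0.2 s.
4. the loaded carriage is in against the test stop (all of step 3 and value of joint carriage below 0.004 m), for 0.2 s.
5. the lever is in its marked notch (value of joint carriage below 0.004 m and value of joint lever between 0.88 and 1.12 rad), for 0.2 s.
At the end, for the whole second after the job is handed in: The carriage is within 4 mm of the test stop, the lever within 0.12 rad of its notch (1.0 rad), and every module present sits upright in a nest with its underside at least 9.5 mm below the rim (fully down is 12 mm), at rest (all of step 3 and all of step 5 and linear speed of each of module0, module1, module2, module3 below 0.02 m/s); the robot touches nothing.
It fails at once if one of the other things on the bench is moved more than 5 cm (distance of any of transformer, solder_spool, flux_jar, screwdriver, multimeter, cleaner, parts_tray from where it was at the start of the episode above 0.05 m).
Of module0, module1, module2, module3 only 3 to 4 are there at a start; the rules pass over those that are not, and their reading is None.
At some moment in a run one of module0, module1, module2, module3 may be knocked a few centimetres aside while the robot is not near it.
Once in a run the grip may slacken for a moment while it holds something.
It also fails if it takes over 200 s, if anything falls off the work surface, if the arm or the gripper's body presses on something with over 40 N, if the wrist force passes 120 N, or if a joint passes its speed limit or range.

ROBOT

A 6-joint arm with a two-finger parallel gripper is mounted at the origin on the work surface. World frame = base frame: x ahead of the robot, y to its left, z up, the work surface at z = 0. Lengths are in m, angles in rad, forces in N, time in s.
With the tool pointing down it reaches from about 0.3 to 0.875 m from the base axis. Payload 6.4 kg.
Tool frame: the origin (TCP) lies on the centre line of the jaws, within the pads' length; the fingertips stand 8 mm ahead of it and the grasp point (between the pads) lies 11 mm behind it; z points along the fingers, y is the line along which they close (so a half turn about z gives the same grasp; the last joint's range is limited). The gripper opens to 85 mm and grips with 20 to 120 N. Pads are 22 mm wide; open, the fingers measure 114 mm over their backs; the gripper's body (76 mm by 85 mm) begins 54 mm behind the grasp point. The pads swing forward as they close: fully open they stand 13 mm farther back than shut.
Start: joints at [0.938, 0.181, 1.607, -0, 1.354, -0.206], TCP at [0.238, 0.523, 0.239] pointing down, gripper open.
Joint ranges: [-2.99, 2.99], [-0.89, 2.07], [0.3, 2.58], [-1.14, 4.28], [0, 2.63], [-3.12, 3.12]. Speed limits (rad/s): [2.57, 2.57, 3.01, 3.14, 3.14, 3.14].

INTERFACE

Orientations are given as a unit quaternion [w, x, y, z].
In Python, from bench import ctrl gives the robot as it stands.
- The arm moves only by the shell command python3 -m handwheel 'ROWS' [OPENING]. ROWS is JSON, a list that holds one entry, the list of rows, each a list of 4 numbers: the shift along the tool's x, y, z each as a share of 20 cm, from -1 to 1, then the turn about the tool's z as a share of 1.5 rad, from -1 to 1. In form: [[[x, y, z, twist], ...]]. A call has 1 to 10 rows; each row is the pose to reach, as a shift and turn from the pose commanded when the call began, along the tool's axes at that moment; what a row does not reach only later rows make up. A row lasts 1/8 s, in which the tool goes at most 62.5 mm and 10.7 degrees, less where a joint would pass 70% of its speed; a pose out of reach is approached as far as the arm can. A call with a number of a shift or a turn outside -1 to 1 is refused whole. A call with a gripper value outside its range is refused whole. OPENING is the finger opening in mm, from 0 to 85.4, set as the call begins (- or left out, the last holds). The fingers move at their own pace and stop on an object; the grip force is fixed at half the most. Time passes only in rows, so rows that repeat a pose let the fingers close. It gives the time, the measured TCP pose, the force, the opening and the grip force at its end, in the units of the state.
- ctrl.get_obs(): the state, without advancing time (a new reading comes with each control period).
- ctrl.camera(name): name is "side" or "top" or "wrist"; returns a dict with "color" (480x640x3 uint8, red, green, blue), "range_z" (480x640 float32, m along the optical axis (not along the pixel's ray), 0 where there is no reading), "K" (3x3 intrinsics, pixels), "distortion" ([k1, k2, p1, p2, k3] as OpenCV has them; the pictures are not rectified), "pose" (4x4, takes a point from camera to world coordinates); the wrist camera has in their place "T_tool_cam" (4x4, takes a point from camera to tool coordinates, whose origin is the TCP and whose axes are the flange's). Camera axes: x right, y down, z forward; pixel columns grow to the right and rows downward; lengths in m; the calibration is good to about 2 mm. A picture is of the moment at which its call begins: read the wrist's pose just before it.
- ctrl.hand_in(): hands the job in; it is judged then, once.
The state is a dict: "time_s": time; "q": joint angles; "dq": joint speeds; "joint_efforts": joint torques, N m; "eef_pos": TCP position; "eef_rot": TCP orientation; "wrist_force": force on the tool from outside, world axes, zero at the start; "torque": the same for the moment, N m; "opening": opening from 0.0 (shut) to 1.0 (fully open); "grasp_force": force on a finger pad.
Only numpy, scipy, OpenCV 4.12 (cv2) and the standard library are available. Lean on these libraries where they do the work, as an engineer would, in place of code of your own. Each camera call takes 0.05 s, during which the arm holds its last target. There are 200 camera calls.

## Working session

There is one attempt and no reset: what is moved stays moved. The work goes in short steps, Python scripts to look and compute and a shell command to move; the robot and the scene stay as the last step left them, time stands still between calls to the robot, and variables do not carry over. Pictures are saved under pics/ and viewed, at most 14 in all, crops included, and the job is handed in when it is done.

```bash
ls; mkdir -p pics; cat > h.py <<'E'
import numpy as np, cv2
from bench import ctrl
def save(n,im): cv2.imwrite('pics/'+n+'.png',cv2.cvtColor(im,cv2.COLOR_RGB2BGR))
def rays(c,uv,T=None):
    T=c['pose'] if T is None else T
    T=np.array(T); p=cv2.undistortPoints(np.array(uv,float).reshape(-1,1,2),np.array(c['K']),np.array(c['distortion'])).reshape(-1,2)
    d=np.c_[p,np.ones(len(p))]@T[:3,:3].T
    return T[:3,3],d
def plane(c,uv,z,T=None):
    o,d=rays(c,uv,T); return o+d*((z-o[2])/d[:,2])[:,None]
def cloud(c,T=None):
    T=np.array(c['pose'] if T is None else T); v,u=np.mgrid[0:480,0:640]
    o,d=rays(c,np.c_[u.ravel(),v.ravel()],T)
    P=o+d*c['range_z'].ravel()[:,None]; P[c['range_z'].ravel()==0]=np.nan
    return P.reshape(480,640,3)
def q2R(q):
    from scipy.spatial.transform import Rotation as R
    return R.from_quat([q[1],q[2],q[3],q[0]]).as_matrix()
def toolT():
    o=ctrl.get_obs(); T=np.eye(4); T[:3,:3]=q2R(o['eef_rot']); T[:3,3]=o['eef_pos']; return T
def go(xyz,yaw_closing=None):
    "rows numbers for tool shift to world xyz; yaw_closing = world angle of tool y"
    T=toolT(); d=T[:3,:3].T@(np.array(xyz)-T[:3,3])/0.2
    tw=None
    if yaw_closing is not None:
        a=np.arctan2(T[1,1],T[0,1]); e=(yaw_closing-a+np.pi/2)%np.pi-np.pi/2
        tw=-e/1.5   # tool z down
    return d.round(4),tw
E
python3 - <<'E'
from h import *
o=ctrl.get_obs(); print(o)
for n in ['top','side']:
    c=ctrl.camera(n); save(n+'0',c['color']); np.savez(n+'0.npz',**{k:np.array(v) for k,v in c.items()})
    print(n,np.round(c['pose'],3).tolist(),np.round(c['K'],1).tolist())
E
```

```text
pics
{'time_s': 0.0, 'q': array([ 9.37680342e-01,  1.81535400e-01,  1.60801858e+00, -3.56865901e-05,
        1.35382783e+00, -2.06310597e-01]), 'dq': array([-0.00118855,  0.00012681,  0.00016082, -0.0005862 ,  0.00048489,
        0.00069134]), 'joint_efforts': array([-1.55224247e-03, -4.44860137e+01, -3.51341736e+01, -3.92022430e-04,
        8.74133839e-03,  1.05968951e-05]), 'eef_pos': array([0.2376944 , 0.52296193, 0.23838222]), 'eef_rot': array([-3.48630637e-04,  2.11782772e-01,  9.77316354e-01, -8.24034718e-04]), 'wrist_force': array([-0.25804198,  0.26695101,  0.34848266]), 'torque': array([-0.002053  ,  0.02114149, -0.01798291]), 'grasp_force': 0.0, 'opening': 0.9955868559879333}
top [[-0.027, -0.995, 0.098, 0.429], [-1.0, 0.027, -0.001, -0.018], [-0.001, -0.098, -0.995, 1.268], [0.0, 0.0, 0.0, 1.0]] [[482.5, 0.0, 324.3], [0.0, 482.5, 246.3], [0.0, 0.0, 1.0]]
side [[0.939, -0.274, 0.207, 0.29], [-0.343, -0.721, 0.602, -0.845], [-0.016, -0.636, -0.771, 1.108], [0.0, 0.0, 0.0, 1.0]] [[574.3, 0.0, 315.1], [0.0, 574.3, 237.9], [0.0, 0.0, 1.0]]
```

View pics/top0.png

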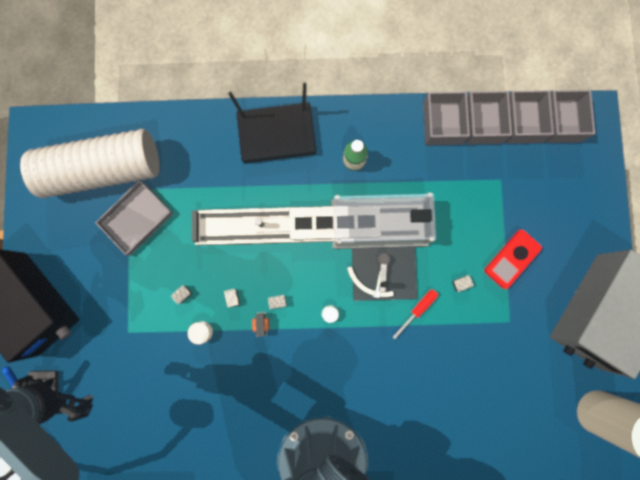

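View pics/side0.png

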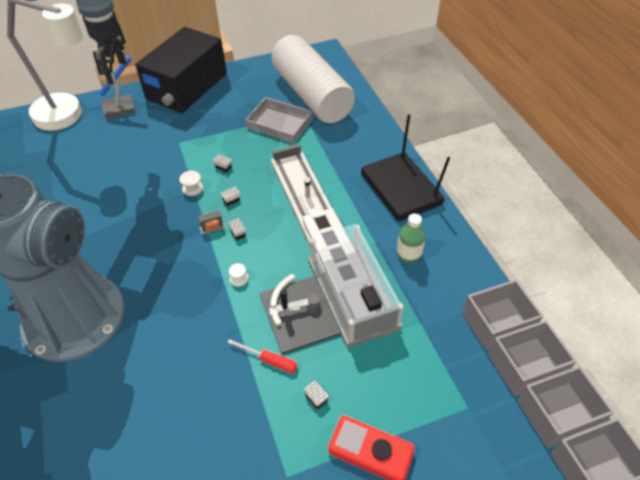

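The top view shows the fixture lying from (195,225) to (435,220) with its hood on the right. The lever plate is at (385,272). Four modules are at (181,294), (232,297), (277,301) and (464,283). The handle post is at (262,224). In the side view the black grip post is near (283,298) and the pivot near (313,300).

```bash
python3 - <<'E'
from h import *
c=dict(np.load('top0.npz')); s=dict(np.load('side0.npz'))
a=cv2.resize(c['color'][180:310,330:450],(600,650),interpolation=cv2.INTER_CUBIC)[:, :]
a=cv2.resize(c['color'][230:310,340:440],(400,320),interpolation=cv2.INTER_CUBIC)
b=cv2.resize(s['color'][260:360,250:350],(400,400),interpolation=cv2.INTER_CUBIC)[:400]
e=cv2.resize(c['color'][185:315,160:480],(800,325)[:2],interpolation=cv2.INTER_CUBIC)[:200+125]
top=np.zeros((275,800,3),np.uint8); a2=cv2.resize(a,(344,275)); b2=cv2.resize(b,(275,275)); top[:,:344]=a2; top[:,360:635]=b2
save('crop1',np.vstack([top,e]))
P=cloud(c)
for uv in [(181,294),(232,297),(277,301),(464,283),(384,259),(383,290),(262,224)]:
    u,v=uv; w=P[v-12:v+13,u-12:u+13].reshape(-1,3); m=w[:,2]>0.015; print(uv, np.nanmean(w[m],0).round(4), np.nanmax(w[:,2]).round(4), m.sum())
# modules: height mask
z=P[...,2]; 
for uv in [(181,294),(232,297),(277,301),(464,283)]:
    u,v=uv; sub=np.zeros(z.shape,np.uint8); sub[v-14:v+15,u-14:u+15]=(z[v-14:v+15,u-14:u+15]>0.02)
    pts=plane(c,np.argwhere(sub)[:,::-1],0.03)[:,:2]
    r=cv2.minAreaRect((pts*1000).astype(np.float32)); print(uv,r)
E
```

```text
(181, 294) [0.4369 0.3531 0.0262] 0.0374 186
(232, 297) [0.4254 0.2226 0.0252] 0.0363 182
(277, 301) [0.4118 0.1052 0.0259] 0.0349 179
(464, 283) [ 0.4457 -0.3734  0.026 ] 0.0349 192
(384, 259) [ 0.5093 -0.1692  0.0354] 0.0471 180
(383, 290) [ 0.4384 -0.1656  0.043 ] 0.0989 179
(262, 224) [0.6136 0.1402 0.029 ] 0.0936 615
(181, 294) ((436.1308898925781, 352.7376708984375), (29.452852249145508, 41.35997009277344), 43.93535614013672)
(232, 297) ((425.2023620605469, 222.1979217529297), (39.677520751953125, 30.493410110473633), 12.562515258789062)
(277, 301) ((407.1581726074219, 115.36112976074219), (34.78496170043945, 67.87728881835938), 21.65674591064453)
(464, 283) ((445.7513122558594, -372.5811462402344), (28.35675621032715, 43.46834182739258), 20.645092010498047)
```

View pics/crop1.png

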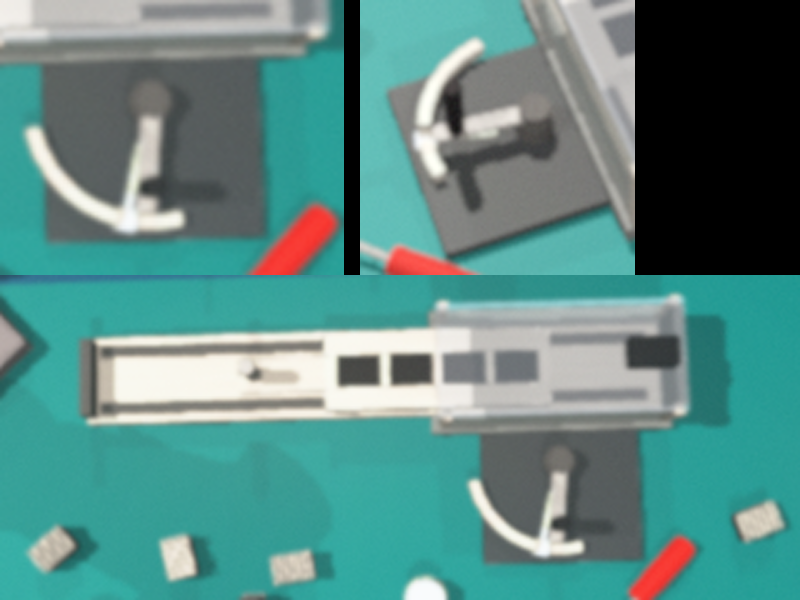

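The crop shows the lever lying just past the white-marked notch. The notch is about (377,294) in the top image, the pivot about (384,258), and the free end is at the left end of the arc, toward +y. The two nests in the open are at about (303,223) and (324,222).

```bash
python3 - <<'E'
from h import *
c=dict(np.load('top0.npz')); s=dict(np.load('side0.npz')); P=cloud(c); z=P[...,2]
g=cv2.cvtColor(c['color'],cv2.COLOR_RGB2GRAY)
m=np.zeros_like(g); m[210:236,285:382]=(g[210:236,285:382]<150)&(g[210:236,285:382]>0)
n,l,st,ce=cv2.connectedComponentsWithStats((m).astype(np.uint8))
for i in range(1,n):
    if st[i,4]>60: print('nest',st[i],ce[i].round(1),plane(c,[ce[i]],0.041)[0].round(4))
# base lower/upper edges: white/teal transitions by saturation columns
hsv=cv2.cvtColor(c['color'],cv2.COLOR_RGB2HSV)
lo=[];up=[]
for u in range(205,325,4):
    r=np.where(hsv[195:260,u,1]<110)[0]+195
    up.append([u,r.min()-.5]); lo.append([u,r.max()+.5])
for n,e,zz in (('up',up,.02),('lo',lo,.02)):
    p=plane(c,e,zz); k=np.polyfit(p[:,1],p[:,0],1); print(n,k,np.std(p[:,0]-np.polyval(k,p[:,1])), p[0],p[-1])
print('pivot',plane(c,[(383.6,258.2)],.047),'notch',plane(c,[(377.2,294.5)],.008), 'arcend',plane(c,[(349.6,267.8)],.022))
w=P[275:305,365:400].reshape(-1,3); t=w[w[:,2]>.075]; print('post',len(t),t.mean(0),t.max(0),t.min(0))
w=P[210:240,240:290].reshape(-1,3); t=w[w[:,2]>.07]; print('handle',len(t),t.mean(0))
# same from side cloud
Q=cloud(s)
for nm,x0,x1,y0,y1,zl in(('lever',.40,.47,-.21,-.12,.075),('handle',.57,.65,.08,.2,.065),('pivot',.48,.54,-.2,-.14,.042)):
    for C in (P,Q):
        w=C.reshape(-1,3); t=w[(w[:,0]>x0)&(w[:,0]<x1)&(w[:,1]>y0)&(w[:,1]<y1)&(w[:,2]>zl)&(w[:,2]<.11)]; print(nm,len(t),t.mean(0).round(4))
for nm,x0,x1,y0,y1,zl in(('mod0',.40,.47,.32,.39,.02),('mod1',.39,.46,.19,.25,.02),('mod2',.385,.45,.07,.14,.02),('mod3',.41,.48,-.41,-.34,.02),('transf',.30,.385,.09,.2,.03)):
    for C in (P,Q):
        w=C.reshape(-1,3); t=w[(w[:,0]>x0)&(w[:,0]<x1)&(w[:,1]>y0)&(w[:,1]<y1)&(w[:,2]>zl)&(w[:,2]<.06)]
        r=cv2.minAreaRect((t[:,:2]*1000).astype(np.float32)); print(nm,len(t),np.round(r[0],1),np.round(r[1],1),round(r[2],1),cv2.boundingRect((t[:,:2]*1000).astype(np.float32)))
E
```

```text
nest [358 215  17  13 212] [366.  221.1] [ 0.6121 -0.1286  0.041 ]
nest [295 217  17  12 193] [303.2 222.8] [0.6121 0.0327 0.041 ]
nest [316 217  17  12 195] [324.  222.3] [ 0.6118 -0.0208  0.041 ]
nest [338 216  16  12 183] [345.7 221.8] [ 0.6117 -0.0764  0.041 ]
up [-0.0010535   0.66087491] 0.0008139372867298309 [0.66014226 0.29087364 0.02      ] [ 0.65963881 -0.01410787  0.02      ]
lo [-3.26576877e-04  5.63076139e-01] 0.0007589679815290429 [0.56237782 0.29099872 0.02      ] [ 0.56212248 -0.01158063  0.02      ]
pivot [[ 0.51493532 -0.16948405  0.047     ]] notch [[ 0.42357497 -0.1540653   0.008     ]] arcend [[ 0.49422263 -0.08374783  0.022     ]]
post 38 [ 0.44883236 -0.16481729  0.09324382] [ 0.45636279 -0.15827567  0.09886757] [ 0.44143579 -0.17192288  0.07576627]
handle 40 [0.61024215 0.14033395 0.0865849 ]
lever 38 [ 0.4488 -0.1648  0.0932]
lever 71 [ 0.4476 -0.1702  0.0897]
handle 41 [0.6102 0.1402 0.0862]
handle 64 [0.6101 0.1363 0.0804]
pivot 26 [ 0.5129 -0.1716  0.0434]
pivot 26 [ 0.5124 -0.1749  0.0428]
mod0 167 [436.3 353.9] [28.8 40. ] 43.0 (415, 329, 44, 48)
mod0 138 [432.9 350.9] [36.  45.9] 36.0 (410, 326, 48, 55)
mod1 162 [424.9 223.3] [39.8 29.2] 11.8 (404, 205, 44, 36)
mod1 156 [424.7 220.4] [44.8 36.1] 13.4 (400, 198, 48, 42)
mod2 161 [411.9 105.4] [28. 40.] 8.1 (396, 84, 31, 42)
mod2 179 [412.1 102.2] [29.6 45.9] 8.6 (395, 79, 34, 48)
mod3 173 [ 445.8 -373.4] [28. 42.] 20.6 (426, -397, 39, 47)
mod3 289 [ 445.3 -378. ] [29.4 42. ] 20.0 (425, -402, 41, 49)
transf 301 [355.4 148.4] [41.1 55. ] 88.4 (327, 127, 57, 42)
transf 276 [353.5 144.4] [42.2 55.8] 89.2 (325, 123, 57, 43)
```

```bash
python3 -m handwheel '[[[-0.3,-0.2,0,-0.1],[-0.6,-0.45,0,-0.2],[-0.9,-0.7,0,-0.284],[-1,-0.8,0,-0.284],[-1,-0.8,0,-0.284],[-1,-0.8,0,-0.284]]]'
python3 -m handwheel '[[[-0.2,-0.35,0,0],[-0.4,-0.7,0,0],[-0.48,-1,0,0],[-0.48,-1,0,0]]]'
python3 -m handwheel '[[[0,-0.3,0,0],[0,-0.6,0,0],[0,-0.9,0,0],[0,-1,0,0],[0,-1,0,0],[0,-1,0,0]]]'
python3 - <<'E'
from h import *
T=toolT(); print(T.round(4))
c=ctrl.camera('wrist'); save('w1',c['color']); W=T@np.array(c['T_tool_cam']); print(np.round(c['T_tool_cam'],3))
P=cloud(c,W).reshape(-1,3)
for zl,zh in ((.085,.11),(.04,.06)):
  t=P[(P[:,0]>.40)&(P[:,0]<.54)&(P[:,1]>-.25)&(P[:,1]<-.1)&(P[:,2]>zl)&(P[:,2]<zh)]; print(zl,len(t),t.mean(0) if len(t) else 0, t.min(0),t.max(0))
print(ctrl.get_obs()['time_s'])
E
```

```text
time_s: 0.85
eef_pos: [0.3539, 0.2947, 0.2392]
eef_rot: [-0.0, 0.001, 1.0, 0.0]
wrist_force: [-0.7, -0.2, 1.1]
opening: 1.003
grasp_force: 0.0
time_s: 1.35
eef_pos: [0.4504, 0.0942, 0.2392]
eef_rot: [-0.0, 0.0, 1.0, 0.0]
wrist_force: [1.4, -0.2, 0.4]
opening: 0.998
grasp_force: 0.0
time_s: 2.1
eef_pos: [0.4498, -0.1034, 0.239]
eef_rot: [-0.0, -0.001, 1.0, 0.0]
wrist_force: [0.7, 0.1, -0.6]
opening: 1.003
grasp_force: 0.0
[[-1.000e+00 -1.200e-03 -5.000e-04  4.498e-01]
 [-1.200e-03  1.000e+00  9.000e-04 -1.034e-01]
 [ 5.000e-04  9.000e-04 -1.000e+00  2.390e-01]
 [ 0.000e+00  0.000e+00  0.000e+00  1.000e+00]]
[[ 0.001 -0.947 -0.323  0.083]
 [ 1.     0.001  0.     0.001]
 [-0.    -0.323  0.947 -0.135]
 [ 0.     0.     0.     1.   ]]
0.085 347 [ 0.4465251  -0.16438441  0.09410138] [ 0.43975194 -0.1725809   0.08506162] [ 0.45529146 -0.15741017  0.09745077]
0.04 455 [ 0.49642043 -0.16895482  0.04281864] [ 0.4397349  -0.18342986  0.04000211] [ 0.52461321 -0.15731761  0.05997947]
2.15
```

View pics/w1.png

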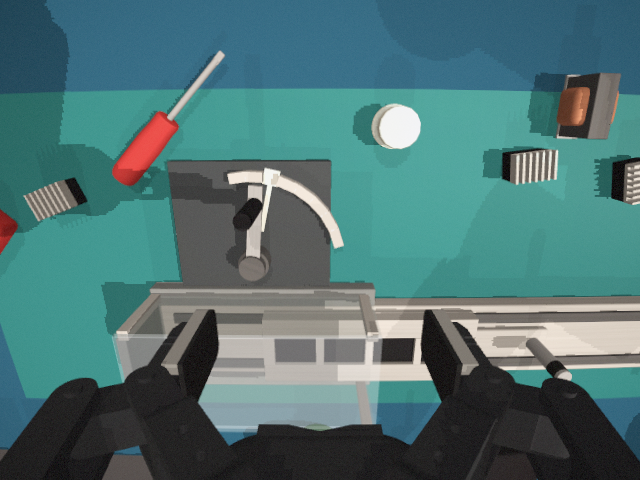

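The wrist view shows the pivot at (253,267), the notch gap at (271,178), the black grip post top near (241,222), and the arc's free end at (340,245).

```bash
python3 - <<'E'
from h import *
T=toolT(); c=ctrl.camera('wrist'); W=T@np.array(c['T_tool_cam'])
pv=plane(c,[(253,268)],.047,W)[0]; nm=plane(c,[(271,175)],.022,W)[0]; ml=plane(c,[(263,230)],.008,W)[0]; ae=plane(c,[(340,245)],.022,W)[0]; al=plane(c,[(230,178)],.022,W)[0]
for n,p in (('notch',nm),('mline',ml),('arc free',ae),('arc other',al),('post',np.array([.4465,-.1644,0]))):
    d=p-pv; print(n,p.round(4),np.hypot(d[0],d[1]).round(4),np.arctan2(d[1],-d[0]).round(3))
print('pivot',pv)
# handle & modules in this view
P=cloud(c,W).reshape(-1,3)
for nm_,x0,x1,y0,y1,zl,zh in (('handle',.57,.65,.06,.2,.08,.11),('mod2',.385,.45,.05,.14,.025,.05),('mod3',.41,.48,-.41,-.34,.025,.05)):
    t=P[(P[:,0]>x0)&(P[:,0]<x1)&(P[:,1]>y0)&(P[:,1]<y1)&(P[:,2]>zl)&(P[:,2]<zh)]
    if len(t): print(nm_,len(t),cv2.minAreaRect((t[:,:2]*1000).astype(np.float32)))
E
```

```text
notch [ 0.4208 -0.1497  0.022 ] 0.0895 0.204
mline [ 0.4813 -0.1624  0.008 ] 0.0276 0.199
arc free [ 0.4931 -0.081   0.022 ] 0.0882 1.396
arc other [ 0.4237 -0.19    0.022 ] 0.0876 -0.256
post [ 0.4465 -0.1644  0.    ] 0.062 0.056
pivot [ 0.50840488 -0.16784858  0.047     ]
handle 200 ((607.5970458984375, 140.86170959472656), (12.658268928527832, 16.532882690429688), 6.865593910217285)
mod2 1082 ((410.4410095214844, 105.77000427246094), (29.039154052734375, 41.431671142578125), 7.83250617980957)
mod3 1110 ((444.23406982421875, -375.0069580078125), (28.110132217407227, 42.841552734375), 19.782196044921875)
```

```bash
python3 -m handwheel '[[[0.017,-0.15,0,0],[0.017,-0.307,0,0],[0.017,-0.307,0.2,0],[0.017,-0.307,0.4,0],[0.017,-0.307,0.6,0],[0.017,-0.307,0.78,0],[0.017,-0.307,0.88,0],[0.017,-0.307,0.895,0],[0.017,-0.307,0.895,0]]]' 32
python3 -m handwheel '[[[0,0,0,0],[0,0,0,0],[0,0,0,0]]]' 20
python3 -m handwheel '[[[-0.007,0.053,0,0.109],[-0.025,0.108,0,0.229],[-0.053,0.16,0,0.349],[-0.089,0.206,0,0.469],[-0.133,0.244,0,0.589],[-0.183,0.274,0,0.709],[-0.213,0.287,0,0.776],[-0.213,0.287,0,0.776],[-0.213,0.287,0,0.776]]]'
python3 - <<'E'
from h import *
c=ctrl.camera('top'); P=cloud(c); save('top1',c['color'])
c=ctrl.camera('wrist'); save('w2',c['color'])
E
```

```text
time_s: 3.32
eef_pos: [0.4467, -0.1661, 0.0609]
eef_rot: [0.0, -0.0, 1.0, -0.0]
wrist_force: [0.1, -1.0, -0.0]
opening: 0.377
grasp_force: 0.0
time_s: 3.7
eef_pos: [0.4464, -0.1667, 0.0608]
eef_rot: [0.0, 0.0, 1.0, -0.0]
wrist_force: [0.3, 0.5, -0.0]
opening: 0.233
grasp_force: 0.0
time_s: 4.82
eef_pos: [0.4886, -0.1091, 0.0603]
eef_rot: [0.0, 0.549, 0.836, 0.0]
wrist_force: [-0.1, -0.7, 1.4]
opening: 0.234
grasp_force: 0.0
```

View pics/w2.png

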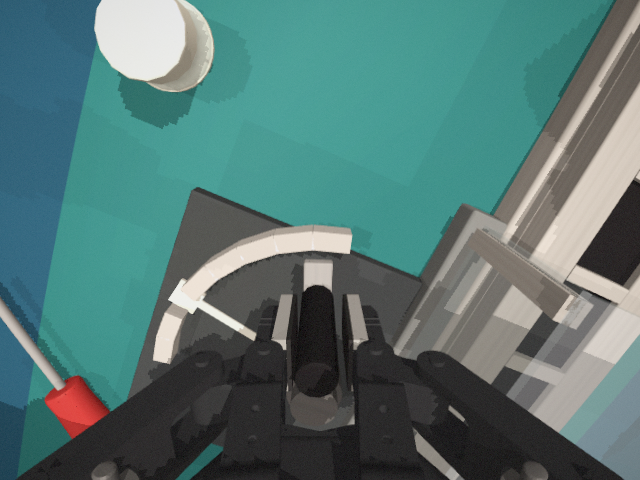

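The post is caged between the pads and the lever has turned with it. It is now short of, or at, the free end of the arc. I'll push gently on until it meets the stop.

```bash
python3 -m handwheel '[[[0,0.01,0,0],[0,0.015,0,0],[0,0.015,0,0]]]'
python3 -m handwheel '[[[0,0.01,0,0],[0,0.015,0,0],[0,0.015,0,0]]]'
```

```text
time_s: 5.3
eef_pos: [0.491, -0.1079, 0.0602]
eef_rot: [-0.001, 0.55, 0.835, -0.0]
wrist_force: [-4.5, -1.0, 3.2]
opening: 0.228
grasp_force: 2.1
time_s: 5.68
eef_pos: [0.4912, -0.1077, 0.06]
eef_rot: [-0.003, 0.55, 0.835, -0.002]
wrist_force: [-16.3, -6.4, 10.2]
opening: 0.236
grasp_force: 9.0
```

```bash
python3 -m handwheel '[[[0,-0.018,0,0],[0,-0.018,0,0],[0,-0.018,0,0]]]' 34
python3 -m handwheel '[[[0,0,-0.1,0],[0,0,-0.4,0],[0,0,-0.7,-0.1],[0,0,-0.9,-0.2],[0,0,-0.9,-0.3],[0,0,-0.9,-0.42],[0,0,-0.9,-0.54],[0,0,-0.9,-0.66],[0,0,-0.9,-0.776],[0,0,-0.9,-0.776]]]'
python3 - <<'E'
from h import *
print(go([.608,.1405,.24],np.pi/2))
T=toolT(); c=ctrl.camera('wrist'); W=T@np.array(c['T_tool_cam']); P=cloud(c,W).reshape(-1,3)
t=P[(P[:,0]>.42)&(P[:,0]<.54)&(P[:,1]>-.21)&(P[:,1]<-.06)&(P[:,2]>.085)&(P[:,2]<.11)]; print('post',len(t),t.mean(0))
p=t.mean(0)-[.511,-.168,0]; print('lever', 1.2-np.arctan2(p[1],-p[0]))
E
```

```text
time_s: 6.05
eef_pos: [0.4914, -0.1081, 0.0604]
eef_rot: [0.0, 0.55, 0.835, 0.0]
wrist_force: [-0.1, -0.1, -0.3]
opening: 0.401
grasp_force: 0.0
time_s: 7.3
eef_pos: [0.4911, -0.108, 0.2403]
eef_rot: [0.0, 0.001, 1.0, 0.0]
wrist_force: [-0.4, 0.5, 0.0]
opening: 0.397
grasp_force: 0.0
(array([-0.5819,  1.2437,  0.0017]), np.float64(-0.0013771736702061037))
post 323 [ 0.48899389 -0.10994733  0.09432029]
lever -0.008460969843982591
```

```bash
python3 -m handwheel '[[[-0.15,0.25,0,0],[-0.3,0.5,0,0],[-0.45,0.75,0,0],[-0.59,0.9,0,0],[-0.59,0.9,0,0]]]'
python3 -m handwheel '[[[0,0.17,0,0],[0,0.344,0,0],[0,0.344,0.2,0],[0,0.344,0.45,0],[0,0.344,0.7,0],[0,0.344,0.85,0],[0,0.344,0.895,0],[0,0.344,0.895,0]]]'
python3 -m handwheel '[[[0,0,0,0],[0,0,0,0],[0,0,0,0]]]' 19
python3 -m handwheel '[[[0,0.1,0,0],[0,0.25,0,0],[0,0.4,0,0],[0,0.55,0,0],[0,0.65,0,0],[0,0.65,0,0],[0,0.65,0,0]]]'
```

```text
time_s: 7.98
eef_pos: [0.6101, 0.0742, 0.2398]
eef_rot: [0.0, 0.0, 1.0, 0.0]
wrist_force: [-0.0, -0.1, -1.5]
opening: 0.398
grasp_force: 0.0
time_s: 8.98
eef_pos: [0.6092, 0.14, 0.0616]
eef_rot: [-0.0, 0.001, 1.0, -0.0]
wrist_force: [0.8, 0.2, 0.7]
opening: 0.4
grasp_force: 0.0
time_s: 9.35
eef_pos: [0.6097, 0.1406, 0.0623]
eef_rot: [0.001, 0.0, 1.0, 0.0]
wrist_force: [0.1, -0.6, -0.7]
opening: 0.224
grasp_force: 0.0
time_s: 10.22
eef_pos: [0.6089, 0.2712, 0.0613]
eef_rot: [-0.0, 0.0, 1.0, 0.001]
wrist_force: [-0.2, 3.6, 0.8]
opening: 0.223
grasp_force: 2.0
```

```bash
python3 -m handwheel '[[[0,0.05,0,0],[0,0.05,0,0],[0,0.05,0,0]]]'
python3 -m handwheel '[[[0,0.03,0,0],[0,0.03,0,0],[0,0.03,0,0]]]'
python3 - <<'E'
from h import *
c=ctrl.camera('top'); save('top2',c['color'][150:330,150:480])
P=cloud(c)
for x in (.60,.61,.62): pass
hsv=cv2.cvtColor(c['color'],cv2.COLOR_RGB2HSV)
print('row v=230', [(u,c['color'][230,u].tolist()) for u in range(186,240,3)])
E
```

```text
time_s: 10.6
eef_pos: [0.6092, 0.2804, 0.0611]
eef_rot: [-0.0, 0.001, 1.0, 0.0]
wrist_force: [0.5, -0.1, -0.2]
opening: 0.222
grasp_force: 0.0
time_s: 10.98
eef_pos: [0.6092, 0.2848, 0.061]
eef_rot: [-0.001, 0.001, 1.0, -0.001]
wrist_force: [-0.6, -8.7, 1.3]
opening: 0.224
grasp_force: 4.2
row v=230 [(186, [138, 162, 169]), (189, [115, 135, 142]), (192, [58, 69, 72]), (195, [55, 68, 71]), (198, [54, 67, 70]), (201, [62, 72, 75]), (204, [220, 211, 195]), (207, [179, 171, 159]), (210, [169, 163, 150]), (213, [177, 170, 156]), (216, [178, 170, 157]), (219, [176, 168, 156]), (222, [178, 169, 157]), (225, [178, 170, 158]), (228, [180, 171, 159]), (231, [178, 170, 158]), (234, [179, 171, 158]), (237, [177, 168, 156])]
```

View pics/top2.png

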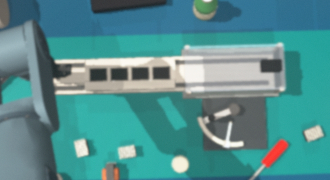

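The top view shows the carriage drawn out clear of the hood, with all four nests visible at about (248..312, 223). I'll push once more to confirm it is on the stop.

```bash
python3 -m handwheel '[[[0,0.02,0,0],[0,0.02,0,0],[0,0.02,0,0]]]'
python3 -m handwheel '[[[0,-0.02,0,0],[0,-0.02,0,0],[0,-0.02,0,0]]]' 34
python3 -m handwheel '[[[0,-0.01,-0.2,0],[0,-0.01,-0.5,0],[0,-0.01,-0.8,0],[0,-0.3,-0.9,0],[0,-0.6,-0.9,0],[0,-0.8,-0.9,0],[0,-0.8,-0.9,0],[0,-0.8,-0.9,0]]]' 
cat > look.py <<'E'
from h import *
T=toolT(); c=ctrl.camera('wrist'); W=T@np.array(c['T_tool_cam']); P=cloud(c,W); np.savez('w.npz',P=P,color=c['color'],W=W,K=c['K'],distortion=c['distortion'])
print(T[:3,3].round(4))
E
python3 - <<'E'
from look import *
save('w3',c['color'])
c=ctrl.camera('top'); P=cloud(c)
g=cv2.cvtColor(c['color'],cv2.COLOR_RGB2GRAY); m=np.zeros_like(g); m[210:236,215:330]=(g[210:236,215:330]<110)
n,l,st,ce=cv2.connectedComponentsWithStats(m)
for i in range(1,n):
    if st[i,4]>60: print('nest',st[i],ce[i].round(1),plane(c,[ce[i]],0.041)[0].round(4))
E
```

```text
time_s: 11.4
eef_pos: [0.6092, 0.285, 0.061]
eef_rot: [-0.001, 0.001, 1.0, -0.004]
wrist_force: [-3.2, -22.8, 5.9]
opening: 0.222
grasp_force: 11.1
time_s: 11.78
eef_pos: [0.6092, 0.2873, 0.0614]
eef_rot: [0.0, 0.0, 1.0, 0.0]
wrist_force: [1.2, 0.3, 0.4]
opening: 0.393
grasp_force: 0.0
time_s: 12.78
eef_pos: [0.6092, 0.1274, 0.2414]
eef_rot: [0.0, 0.0, 1.0, 0.0]
wrist_force: [-0.4, 0.3, -0.3]
opening: 0.4
grasp_force: 0.0
[0.6092 0.1274 0.2414]
nest [217 210  32  21 279] [238.1 216.5] [0.6329 0.2    0.041 ]
nest [261 210  17  26 291] [267.1 222.1] [0.6162 0.1253 0.041 ]
nest [304 217  16  12 167] [311.2 222.9] [0.6111 0.0121 0.041 ]
nest [282 218  16  11 169] [289.6 222.9] [0.6125 0.0675 0.041 ]
```

View pics/w3.png

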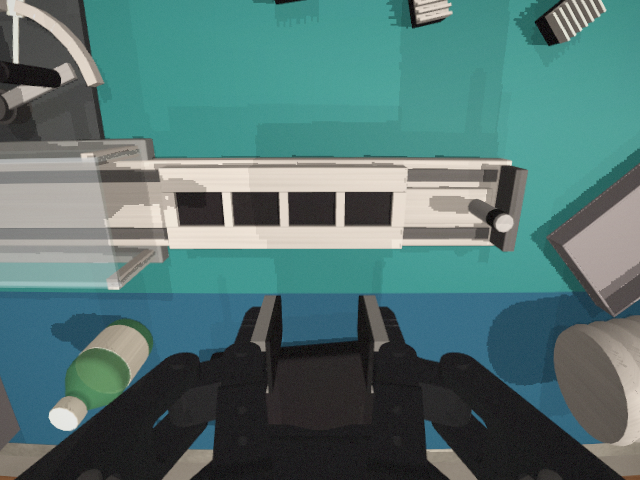

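The wrist view shows four dark nests at x 177..393, rows 192..226, and the handle post at (503,222).

```bash
python3 - <<'E'
from h import *
d=dict(np.load('w.npz')); g=cv2.cvtColor(d['color'],cv2.COLOR_RGB2GRAY); W=d['W']
m=np.zeros_like(g); m[180:236,168:402]=(g[180:236,168:402]<90)
n,l,st,ce=cv2.connectedComponentsWithStats(m)
for i in range(1,n):
    if st[i,4]>400:
        x,y,w,h,_=st[i]; a=plane(d,[(x-.5,y-.5),(x+w-.5,y-.5),(x-.5,y+h-.5),(x+w-.5,y+h-.5)],.041,W); print('nest',a.mean(0).round(4),(a.max(0)-a.min(0)).round(4), plane(d,[ce[i]],.041,W).round(4))
P=d['P'].reshape(-1,3); t=P[(P[:,0]>.57)&(P[:,0]<.65)&(P[:,1]>.24)&(P[:,1]<.33)&(P[:,2]>.08)&(P[:,2]<.11)]; print(len(t),cv2.minAreaRect((t[:,:2]*1000).astype(np.float32)))
c=ctrl.camera('top'); P=cloud(c)
for nm,x0,x1,y0,y1,zl in(('mod0',.40,.47,.32,.39,.02),('mod1',.39,.46,.19,.25,.02),('mod2',.385,.45,.07,.14,.02),('mod3',.41,.48,-.41,-.34,.02)):
        w=P.reshape(-1,3); t=w[(w[:,0]>x0)&(w[:,0]<x1)&(w[:,1]>y0)&(w[:,1]<y1)&(w[:,2]>zl)&(w[:,2]<.06)]
        print(nm,len(t),[np.round(v,1) for v in cv2.minAreaRect((t[:,:2]*1000).astype(np.float32))])
E
```

```text
nest [0.6092 0.0131 0.041 ] [0.0327 0.0499 0.    ] [[0.6089 0.0136 0.041 ]]
nest [0.6093 0.0671 0.041 ] [0.0325 0.0478 0.    ] [[0.609  0.0673 0.041 ]]
nest [0.6094 0.1207 0.041 ] [0.0324 0.0465 0.    ] [[0.609  0.1207 0.041 ]]
nest [0.6094 0.1752 0.041 ] [0.0325 0.0474 0.    ] [[0.609  0.1746 0.041 ]]
353 ((610.1233520507812, 282.8487243652344), (16.058673858642578, 15.544620513916016), 37.43571853637695)
mod0 36 [array([427.3, 367.4]), array([29.2, 13.5]), np.float64(18.6)]
mod1 0 [array([0., 0.]), array([0., 0.]), np.float64(0.0)]
mod2 163 [array([412. , 105.4]), array([28.1, 40.2]), np.float64(8.1)]
mod3 176 [array([ 445.5, -373.5]), array([27.7, 42.6]), np.float64(19.3)]
```

```bash
python3 -m handwheel '[[[0.27,0.23,0,0],[0.545,0.463,0,0],[0.545,0.463,0,0],[0.545,0.463,0,0]]]' 55
cat > mods.py <<'E'
from look import *
import sys
def find(P,x0,x1,y0,y1,zl=.022,zh=.045):
    m=((P[...,0]>x0)&(P[...,0]<x1)&(P[...,1]>y0)&(P[...,1]<y1)&(P[...,2]>zl)&(P[...,2]<zh)).astype(np.uint8)
    n,l,st,ce=cv2.connectedComponentsWithStats(m)
    for i in range(1,n):
        if st[i,4]>120:
            t=P[l==i]; r=cv2.minAreaRect((t[:,:2]*1000).astype(np.float32)); w,h=r[1]; a=r[2] if w<h else r[2]-90
            print('c',np.round(r[0],1),'size',np.round(r[1],1),'short axis deg',round(a,1),'n',len(t),'zmed',np.nanmedian(t[:,2]).round(4))
find(P,.38,.50,-.05,.45)
E
python3 mods.py
```

```text
time_s: 13.42
eef_pos: [0.4998, 0.2206, 0.2417]
eef_rot: [0.001, -0.001, 1.0, -0.0]
wrist_force: [0.6, -0.4, 0.1]
opening: 0.641
grasp_force: 0.0
[0.4998 0.2206 0.2417]
c [387.3 -29. ] size [35.8 14.6] short axis deg -0.2 n 636 zmed 0.034
c [410.9 106.2] size [28.5 40.7] short axis deg 8.1 n 1355 zmed 0.0285
c [424.  223.5] size [40.5 28.1] short axis deg -77.4 n 1106 zmed 0.0263
c [435.4 354.1] size [28.8 40.6] short axis deg 40.1 n 1239 zmed 0.0283
```

```bash
python3 -m handwheel '[[[0.19,0.013,0.2,-0.07],[0.379,0.013,0.4,-0.142],[0.379,0.013,0.6,-0.142],[0.379,0.013,0.6,-0.142],[0.379,0.013,0.6,-0.142]]]' 52
python3 -m handwheel '[[[0,0,0.2,0],[0,0,0.4,0],[0,0,0.5,0],[0,0,0.502,0],[0,0,0.502,0]]]'
python3 -m handwheel '[[[0,0,0,0],[0,0,0,0],[0,0,0,0],[0,0,0,0],[0,0,0,0]]]' 10
python3 -m handwheel '[[[0,0,-0.2,0],[0,0,-0.4,0],[0,0,-0.6,0],[0,0,-0.6,0]]]'
python3 -c "
from h import *
print(go([.61,.1745,.12],0))"
```

```text
time_s: 14.1
eef_pos: [0.4266, 0.2216, 0.1227]
eef_rot: [0.001, -0.105, 0.994, 0.0]
wrist_force: [1.2, -0.1, 0.1]
opening: 0.608
grasp_force: 0.0
time_s: 14.72
eef_pos: [0.4265, 0.2222, 0.0227]
eef_rot: [0.002, -0.106, 0.994, 0.0]
wrist_force: [0.7, -0.2, 0.9]
opening: 0.607
grasp_force: 0.0
time_s: 15.35
eef_pos: [0.4259, 0.2223, 0.0226]
eef_rot: [0.002, -0.106, 0.994, 0.0]
wrist_force: [-0.1, -0.1, 6.1]
opening: 0.317
grasp_force: 59.7
time_s: 15.85
eef_pos: [0.4271, 0.2227, 0.145]
eef_rot: [0.004, -0.106, 0.994, 0.001]
wrist_force: [0.2, -0.5, -0.6]
opening: 0.31
grasp_force: 59.4
(array([-0.8419, -0.4282,  0.1319]), np.float64(-0.9055754850549033))
```

```bash
python3 -m handwheel '[[[-0.1,-0.05,0,0.12],[-0.2,-0.1,0,0.24],[-0.35,-0.17,0,0.36],[-0.5,-0.25,0,0.48],[-0.65,-0.33,0,0.6],[-0.8,-0.4,0,0.72],[-0.84,-0.436,0,0.84],[-0.84,-0.436,0,0.96],[-0.84,-0.436,0,0.96]]]'
python3 -m handwheel '[[[0,0,0,0.12],[0,0,0,0.229],[0,0,0,0.229],[0,0,0,0.229]]]'
python3 -c "
from look import *
print(go([.61,.173,.061],0)); save('w4',c['color'])"
```

```text
time_s: 16.98
eef_pos: [0.6063, 0.1718, 0.1396]
eef_rot: [-0.001, 0.575, 0.818, -0.001]
wrist_force: [-0.8, 0.6, -0.7]
opening: 0.312
grasp_force: 59.3
time_s: 17.48
eef_pos: [0.6067, 0.1721, 0.1406]
eef_rot: [-0.0, 0.706, 0.709, -0.0]
wrist_force: [0.6, -0.0, -0.2]
opening: 0.307
grasp_force: 59.3
[0.6067 0.1721 0.1406]
(array([0.0044, 0.0162, 0.3986]), np.float64(0.0023161958802342397))
```

View pics/w4.png

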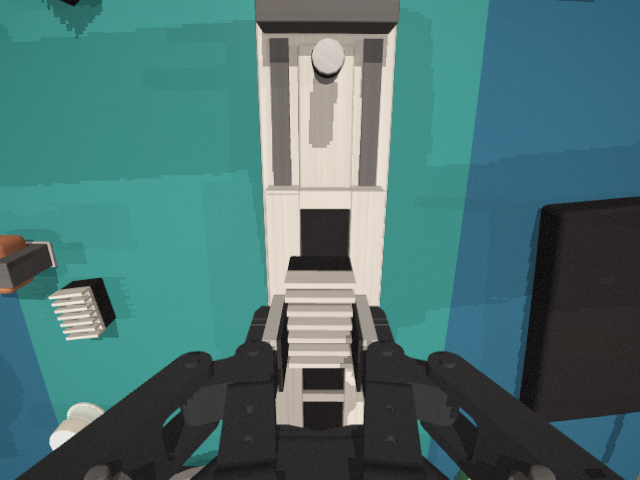

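The module is held square above the nest (fins at about (320,330)) and the open nest shows just ahead at (325,232). Next I'll measure its offset in the hand.

```bash
python3 - <<'E'
from h import *
d=dict(np.load('w.npz')); P=d['P']; g=cv2.cvtColor(d['color'],cv2.COLOR_RGB2GRAY)
T=toolT()[:3,3]
m=(P[...,2]>.13)&(P[...,2]<.158)&(abs(P[...,0]-T[0])<.0125); t=P[m]; print(len(t),t.min(0)-T,t.max(0)-T,np.percentile(t[:,1]-T[1],[2,98]),np.percentile(t[:,2],[50,98]))
# nest3 seen beyond: dark far edge
p=plane(d,[(301,209),(350,209)],.041,d['W']); print('nest3 far edge',p.round(4))
E
```

```text
6181 [-0.01249591 -0.01820513 -0.01068432] [0.01249894 0.02320772 0.00944513] [-0.01643169  0.02262127] [0.14624189 0.14918222]
nest3 far edge [[0.5945 0.1972 0.041 ]
 [0.6272 0.1973 0.041 ]]
```

```bash
python3 -m handwheel '[[[0.002,0.019,0.1,0],[0.002,0.019,0.22,0],[0.002,0.019,0.34,0],[0.002,0.019,0.385,0],[0.002,0.019,0.385,0],[0.002,0.019,0.385,0]]]'
python3 -m handwheel '[[[0,0,0.015,0],[0,0,0.03,0],[0,0,0.045,0],[0,0,0.05,0],[0,0,0.05,0]]]'
```

```text
time_s: 18.27
eef_pos: [0.6116, 0.1725, 0.0647]
eef_rot: [0.0, 0.707, 0.707, 0.001]
wrist_force: [0.7, 0.7, 0.1]
opening: 0.309
grasp_force: 59.4
time_s: 18.9
eef_pos: [0.6114, 0.1725, 0.0549]
eef_rot: [0.0, 0.707, 0.707, 0.001]
wrist_force: [-1.1, 0.3, 5.0]
opening: 0.311
grasp_force: 60.1
```

```bash
python3 -m handwheel '[[[0,0,0.012,0],[0,0,0.024,0],[0,0,0.024,0]]]'
python3 -m handwheel '[[[0,0,0.01,0],[0,0,0.02,0],[0,0,0.02,0]]]'
```

```text
time_s: 19.27
eef_pos: [0.6115, 0.1726, 0.0512]
eef_rot: [0.001, 0.707, 0.707, 0.001]
wrist_force: [-4.6, -0.5, 13.2]
opening: 0.31
grasp_force: 61.0
time_s: 19.65
eef_pos: [0.6117, 0.1726, 0.0505]
eef_rot: [0.001, 0.707, 0.707, 0.0]
wrist_force: [-17.1, -0.9, 36.4]
opening: 0.312
grasp_force: 63.9
```

```bash
python3 -m handwheel '[[[0,0,-0.03,0],[0,0,-0.03,0],[0,0,-0.03,0]]]' 46
python3 -m handwheel '[[[0,0,-0.1,0],[0,0,-0.4,0],[-0.08,-0.25,-0.5,0],[-0.16,-0.5,-0.5,0],[-0.25,-0.75,-0.5,0],[-0.333,-1,-0.5,-0.094],[-0.333,-1,-0.5,-0.094],[-0.333,-1,-0.5,-0.094]]]' 52
python3 - <<'E'
import mods; from h import *
c=ctrl.camera('top'); P=cloud(c); mods.find(P,.38,.50,-.1,.45); mods.find(P,.40,.50,-.45,-.3); mods.find(P,.57,.65,.13,.22,.05,.075)
print(go([.411,.106,.022],np.deg2rad(8.1)))
E
```

```text
time_s: 20.02
eef_pos: [0.6104, 0.1723, 0.0503]
eef_rot: [-0.0, 0.707, 0.707, -0.0]
wrist_force: [1.4, 1.3, 0.5]
opening: 0.538
grasp_force: 0.0
time_s: 21.02
eef_pos: [0.412, 0.1059, 0.1525]
eef_rot: [0.001, 0.656, 0.755, 0.001]
wrist_force: [-0.1, 0.6, 0.3]
opening: 0.607
grasp_force: 0.0
[0.412  0.1059 0.1525]
c [410.9 105.7] size [28.  40.9] short axis deg 8.0 n 1893 zmed 0.0286
c [387.2 -28.7] size [35.7 14.4] short axis deg -0.1 n 569 zmed 0.0341
c [437.1 354.1] size [29.3 39.7] short axis deg 40.3 n 147 zmed 0.0272
c [ 445.3 -373.5] size [28.3 41.9] short axis deg 19.7 n 152 zmed 0.0284
c [613.3 175. ] size [28.3 40.3] short axis deg 0.9 n 165 zmed 0.0555
(array([ 0.0012, -0.0082,  0.6506]), np.float64(-0.0008737912323842542))
```

```bash
python3 -m handwheel '[[[0.001,-0.006,0.2,0],[0.001,-0.006,0.4,0],[0.001,-0.006,0.6,0],[0.001,-0.006,0.65,0],[0.001,-0.006,0.65,0]]]' 48
python3 -m handwheel '[[[0,0,0,0],[0,0,0,0],[0,0,0,0],[0,0,0,0],[0,0,0,0]]]' 10
python3 -m handwheel '[[[0,0,-0.2,0],[0,0,-0.45,0],[-0.01,0.15,-0.6,0],[-0.03,0.4,-0.6,0.05],[-0.05,0.7,-0.6,0.094],[-0.069,0.995,-0.6,0.094],[-0.069,0.995,-0.6,0.094],[-0.069,0.995,-0.6,0.094]]]'
cat > held.py <<'E'
from look import *
save('wh',c['color']); t=toolT()[:3,3]
m=(P[...,2]>t[2]-.01)&(P[...,2]<t[2]+.018)&(abs(P[...,0]-t[0])<.0125)&(abs(P[...,1]-t[1])<.06); q=P[m]; print('held y ext rel',len(q),(q.min(0)-t)[1],(q.max(0)-t)[1],'ztop',np.percentile(q[:,2],98)-t[2])
E
python3 held.py; python3 -c "
from h import *
print(go([.610,.1205,.0605],0))"
```

```text
time_s: 21.75
eef_pos: [0.41, 0.106, 0.0211]
eef_rot: [-0.0, 0.656, 0.755, -0.0]
wrist_force: [0.6, -0.3, -0.6]
opening: 0.559
grasp_force: 0.0
time_s: 22.38
eef_pos: [0.4114, 0.106, 0.0228]
eef_rot: [0.001, 0.656, 0.755, 0.001]
wrist_force: [-0.8, 1.7, 6.9]
opening: 0.313
grasp_force: 60.0
time_s: 23.38
eef_pos: [0.6077, 0.1202, 0.1407]
eef_rot: [-0.001, 0.707, 0.707, -0.001]
wrist_force: [-0.5, -0.0, -1.6]
opening: 0.311
grasp_force: 59.7
[0.6077 0.1202 0.1407]
held y ext rel 6080 -0.021246855282795934 0.020645875101364106 ztop 0.007930084809052551
(array([0.0012, 0.0134, 0.4028]), np.float64(-0.00022531559836336257))
```

```bash
python3 -m handwheel '[[[0.001,0.013,0.1,0],[0.001,0.013,0.22,0],[0.001,0.013,0.34,0],[0.001,0.013,0.385,0],[0.001,0.013,0.385,0],[0.001,0.013,0.385,0]]]'
python3 -m handwheel '[[[0,0,0.015,0],[0,0,0.03,0],[0,0,0.045,0],[0,0,0.06,0],[0,0,0.07,0],[0,0,0.07,0]]]'
python3 -m handwheel '[[[0,0,0.01,0],[0,0,0.015,0],[0,0,0.015,0]]]'
```

```text
time_s: 24.18
eef_pos: [0.6118, 0.1204, 0.0652]
eef_rot: [0.001, 0.707, 0.707, 0.001]
wrist_force: [-0.6, -0.8, -0.9]
opening: 0.311
grasp_force: 59.7
time_s: 24.92
eef_pos: [0.6118, 0.1204, 0.0515]
eef_rot: [0.0, 0.707, 0.707, 0.0]
wrist_force: [-2.7, -0.6, 7.9]
opening: 0.311
grasp_force: 60.8
time_s: 25.3
eef_pos: [0.6119, 0.1204, 0.0511]
eef_rot: [0.001, 0.707, 0.707, 0.0]
wrist_force: [-11.6, -0.4, 26.9]
opening: 0.306
grasp_force: 63.2
```

```bash
python3 -m handwheel '[[[0,0,-0.025,0],[0,0,-0.025,0],[0,0,-0.025,0]]]' 46
python3 -m handwheel '[[[0,0,-0.1,0],[0,0,-0.4,0],[0.2,-0.25,-0.5,0],[0.4,-0.5,-0.5,-0.1],[0.6,-0.7,-0.5,-0.2],[0.8,-0.875,-0.5,-0.3],[0.95,-0.875,-0.5,-0.4],[0.95,-0.875,-0.5,-0.477],[0.95,-0.875,-0.5,-0.477]]]' 48
python3 - <<'E'
import mods; from h import *
c=ctrl.camera('top'); P=cloud(c); mods.find(P,.40,.50,.3,.45); mods.find(P,.40,.50,-.45,-.3); mods.find(P,.57,.65,.09,.22,.05,.075)
print(go([.436,.354,.022],np.deg2rad(41)))
E
```

```text
time_s: 25.68
eef_pos: [0.6109, 0.1203, 0.0516]
eef_rot: [-0.0, 0.707, 0.707, -0.0]
wrist_force: [-0.1, -0.5, -0.6]
opening: 0.539
grasp_force: 0.0
time_s: 26.8
eef_pos: [0.4363, 0.3109, 0.1531]
eef_rot: [0.0, 0.415, 0.91, 0.0]
wrist_force: [-0.0, -0.5, -0.2]
opening: 0.559
grasp_force: 0.0
[0.4363 0.3109 0.1531]
c [436.1 353.9] size [28.3 40.6] short axis deg 40.0 n 1923 zmed 0.0281
c [ 445.9 -374.1] size [27.8 42.1] short axis deg 19.5 n 154 zmed 0.028
c [613.  175.2] size [28.3 40.8] short axis deg 0.9 n 166 zmed 0.0557
c [612.9 119.6] size [39.1 28.7] short axis deg -0.6 n 166 zmed 0.0557
(array([0.1668, 0.1405, 0.6536]), np.float64(-0.002164442276514874))
```

```bash
python3 -m handwheel '[[[0.1,0.08,0,0.012],[0.167,0.139,0.2,0.012],[0.167,0.139,0.4,0.012],[0.167,0.139,0.6,0.012],[0.167,0.139,0.65,0.012],[0.167,0.139,0.65,0.012]]]'
python3 -m handwheel '[[[0,0,0,0],[0,0,0,0],[0,0,0,0],[0,0,0,0],[0,0,0,0]]]' 10
python3 -m handwheel '[[[0,0,-0.2,0],[0,0,-0.45,0],[-0.15,-0.02,-0.6,0.1],[-0.35,-0.05,-0.6,0.2],[-0.55,-0.1,-0.6,0.3],[-0.8,-0.13,-0.6,0.4],[-0.8,-0.13,-0.6,0.465],[-0.8,-0.13,-0.6,0.465]]]'
python3 -c "
from h import *
print(go([.610,.0665,.14],0))"
```

```text
time_s: 27.65
eef_pos: [0.4355, 0.3536, 0.0223]
eef_rot: [-0.0, 0.424, 0.906, -0.0]
wrist_force: [0.7, 0.7, 0.3]
opening: 0.559
grasp_force: 0.0
time_s: 28.28
eef_pos: [0.437, 0.3547, 0.0243]
eef_rot: [0.001, 0.423, 0.906, 0.002]
wrist_force: [-1.2, -1.3, 7.2]
opening: 0.31
grasp_force: 60.5
time_s: 29.28
eef_pos: [0.5184, 0.214, 0.1426]
eef_rot: [0.0, 0.707, 0.707, 0.0]
wrist_force: [-0.2, -0.2, -0.3]
opening: 0.306
grasp_force: 59.6
(array([-0.7372,  0.4588,  0.0132]), np.float64(-0.0006134640007289249))
```

```bash
python3 -m handwheel '[[[-0.25,0.15,0,0],[-0.5,0.3,0,0],[-0.737,0.459,0,0],[-0.737,0.459,0,0],[-0.737,0.459,0,0]]]'
python3 held.py; python3 -c "
from h import *
print(go([.610,.0665,.0605],0))"
```

```text
time_s: 29.9
eef_pos: [0.6092, 0.0678, 0.1419]
eef_rot: [-0.0, 0.707, 0.707, -0.0]
wrist_force: [-0.8, 0.7, -0.4]
opening: 0.31
grasp_force: 59.6
[0.6092 0.0678 0.1419]
held y ext rel 5919 -0.021362895324674308 0.02035373902166726 ztop 0.006831886712486551
(array([-0.0096,  0.0058,  0.407 ]), np.float64(0.0011629125038186139))
```

```bash
python3 -m handwheel '[[[-0.004,0.005,0.1,0],[-0.004,0.005,0.22,0],[-0.004,0.005,0.34,0],[-0.004,0.005,0.385,0],[-0.004,0.005,0.385,0],[-0.004,0.005,0.385,0]]]'
python3 -m handwheel '[[[0,0,0.015,0],[0,0,0.03,0],[0,0,0.045,0],[0,0,0.06,0],[0,0,0.065,0],[0,0,0.065,0]]]'
python3 -m handwheel '[[[0,0,0.01,0],[0,0,0.015,0],[0,0,0.015,0]]]'
```

```text
time_s: 30.7
eef_pos: [0.6114, 0.0665, 0.0659]
eef_rot: [0.001, 0.707, 0.707, 0.0]
wrist_force: [0.3, -0.6, -1.2]
opening: 0.311
grasp_force: 59.6
time_s: 31.45
eef_pos: [0.6115, 0.0662, 0.0532]
eef_rot: [0.001, 0.707, 0.707, 0.001]
wrist_force: [-1.6, 0.0, 5.3]
opening: 0.311
grasp_force: 60.4
time_s: 31.82
eef_pos: [0.6117, 0.0662, 0.0527]
eef_rot: [0.001, 0.707, 0.707, 0.0]
wrist_force: [-9.3, -0.5, 24.0]
opening: 0.306
grasp_force: 62.6
```

```bash
python3 -m handwheel '[[[0,0,-0.025,0],[0,0,-0.025,0],[0,0,-0.025,0]]]' 46
python3 -m handwheel '[[[0,0,-0.2,0],[0,0,-0.5,0],[-0.2,-0.25,-0.65,0],[-0.4,-0.5,-0.65,0],[-0.6,-0.7,-0.65,0],[-0.8,-0.83,-0.65,0],[-1,-0.83,-0.65,0],[-1,-0.83,-0.65,0]]]' 48
python3 -m handwheel '[[[-0.3,0,0,0],[-0.6,0,0,-0.1],[-0.9,0,0,-0.2],[-1,0,0,-0.23],[-1,0,0,-0.23],[-1,0,0,-0.23]]]'
python3 - <<'E'
import mods; from h import *
mods.find(mods.P,.40,.50,-.45,-.3)
c=ctrl.camera('top'); P=cloud(c); mods.find(P,.40,.50,-.45,-.3); mods.find(P,.57,.65,.03,.22,.05,.075)
print(go([.445,-.374,.022],np.deg2rad(19.7)))
E
```

```text
time_s: 32.2
eef_pos: [0.6106, 0.0663, 0.0537]
eef_rot: [-0.0, 0.707, 0.707, -0.0]
wrist_force: [-0.6, -1.1, 0.2]
opening: 0.543
grasp_force: 0.0
time_s: 33.2
eef_pos: [0.4445, -0.136, 0.1841]
eef_rot: [0.0, 0.709, 0.705, -0.0]
wrist_force: [-0.0, 0.2, 0.1]
opening: 0.559
grasp_force: 0.0
time_s: 33.95
eef_pos: [0.4447, -0.3319, 0.1835]
eef_rot: [-0.001, 0.575, 0.818, 0.0]
wrist_force: [0.2, 0.2, 0.3]
opening: 0.561
grasp_force: 0.0
[ 0.4447 -0.3319  0.1835]
c [ 444.6 -375.4] size [28.  41.7] short axis deg 19.7 n 1431 zmed 0.0286
c [ 477.  -442.1] size [15.7 36.7] short axis deg 89.8 n 503 zmed 0.0296
c [613.1 175.2] size [28.6 40.6] short axis deg 1.1 n 171 zmed 0.0551
c [612.8 119.7] size [39.2 28.3] short axis deg -1.1 n 163 zmed 0.0563
c [612.6  66.6] size [38.5 27.4] short axis deg -1.4 n 154 zmed 0.0557
(array([-0.1987, -0.0707,  0.8095]), np.float64(0.0011710700571507064))
```

```bash
python3 -m handwheel '[[[-0.15,-0.05,0,0],[-0.203,-0.072,0.2,0],[-0.203,-0.072,0.45,0],[-0.203,-0.072,0.7,0],[-0.203,-0.072,0.808,0],[-0.203,-0.072,0.808,0],[-0.203,-0.072,0.808,0]]]'
python3 -m handwheel '[[[0,0,0,0],[0,0,0,0],[0,0,0,0],[0,0,0,0],[0,0,0,0]]]' 10
python3 -m handwheel '[[[0,0,-0.2,0],[0,0,-0.45,0],[0.1,0.05,-0.7,0],[0.3,0.2,-0.8,0.07],[0.5,0.35,-0.8,0.14],[0.7,0.5,-0.8,0.23],[0.81,0.556,-0.8,0.23],[0.81,0.556,-0.8,0.23]]]'
python3 -c "
from h import *
print(go([.610,.0125,.14],0))"
```

```text
time_s: 34.92
eef_pos: [0.4457, -0.3769, 0.0239]
eef_rot: [0.001, 0.575, 0.818, -0.0]
wrist_force: [0.1, 0.3, 0.2]
opening: 0.563
grasp_force: 0.0
time_s: 35.55
eef_pos: [0.4459, -0.3778, 0.0246]
eef_rot: [0.002, 0.575, 0.818, -0.0]
wrist_force: [0.2, 2.4, 6.2]
opening: 0.311
grasp_force: 60.1
time_s: 36.55
eef_pos: [0.4949, -0.1849, 0.1829]
eef_rot: [0.0, 0.706, 0.708, 0.0]
wrist_force: [0.5, -0.8, 0.2]
opening: 0.309
grasp_force: 59.5
(array([0.9858, 0.578 , 0.2148]), np.float64(0.001616838307456625))
```

```bash
python3 -m handwheel '[[[0.2,0.12,0,0],[0.45,0.25,0,0],[0.7,0.4,0,0],[0.9,0.578,0,0],[0.986,0.578,0.1,0],[0.986,0.578,0.2,0],[0.986,0.578,0.2,0],[0.986,0.578,0.2,0]]]'
python3 held.py; python3 -c "
from h import *
print(go([.610,.0125,.0615],0))"
```

```text
time_s: 37.55
eef_pos: [0.6101, 0.0089, 0.1425]
eef_rot: [-0.0, 0.708, 0.706, -0.0]
wrist_force: [0.3, -0.5, -0.9]
opening: 0.31
grasp_force: 59.6
[0.6101 0.0089 0.1425]
held y ext rel 5851 -0.018017243060417486 0.023403920953802185 ztop 0.005986648539523826
(array([ 0.0177, -0.0031,  0.4079]), np.float64(-0.0015685412361592377))
```

```bash
python3 -m handwheel '[[[0.007,-0.003,0.1,0],[0.007,-0.003,0.22,0],[0.007,-0.003,0.34,0],[0.007,-0.003,0.385,0],[0.007,-0.003,0.385,0],[0.007,-0.003,0.385,0]]]'
python3 -m handwheel '[[[0,0,0.015,0],[0,0,0.03,0],[0,0,0.045,0],[0,0,0.06,0],[0,0,0.065,0],[0,0,0.065,0]]]'
python3 -m handwheel '[[[0,0,0.01,0],[0,0,0.015,0],[0,0,0.015,0]]]'
```

```text
time_s: 38.35
eef_pos: [0.6106, 0.0117, 0.0664]
eef_rot: [0.001, 0.707, 0.707, 0.0]
wrist_force: [0.0, -0.6, -1.0]
opening: 0.309
grasp_force: 59.6
time_s: 39.1
eef_pos: [0.6105, 0.0118, 0.0535]
eef_rot: [0.001, 0.707, 0.707, 0.0]
wrist_force: [-0.9, 0.1, 6.2]
opening: 0.311
grasp_force: 60.4
time_s: 39.48
eef_pos: [0.6107, 0.0118, 0.053]
eef_rot: [0.001, 0.707, 0.707, 0.0]
wrist_force: [-9.5, 0.9, 23.6]
opening: 0.307
grasp_force: 62.6
```

```bash
python3 -m handwheel '[[[0,0,-0.025,0],[0,0,-0.025,0],[0,0,-0.025,0]]]' 46
python3 -m handwheel '[[[0,0,-0.2,0],[0,0,-0.5,0],[0.1,0,-0.8,-0.1],[0.25,0,-0.95,-0.2],[0.4,0,-0.95,-0.3],[0.6,0,-0.95,-0.4],[0.6,0,-0.95,-0.5],[0.6,0,-0.95,-0.6],[0.6,0,-0.95,-0.7],[0.6,0,-0.95,-0.7]]]' 34
python3 -m handwheel '[[[0,0,0,-0.1],[0,0,0,-0.2],[0,0,0,-0.3],[0,0,0,-0.347],[0,0,0,-0.347]]]'
python3 - <<'E'
import mods; from h import *
save('w5',mods.c['color'])
mods.find(mods.P,.57,.65,-.03,.22,.05,.075)
c=ctrl.camera('top'); P=cloud(c); mods.find(P,.57,.65,-.03,.22,.05,.075)
Q=mods.P.reshape(-1,3); t=Q[(Q[:,0]>.57)&(Q[:,0]<.65)&(Q[:,1]>.24)&(Q[:,1]<.33)&(Q[:,2]>.08)&(Q[:,2]<.11)]; print('handle',len(t),t.mean(0))
print(go([.610,.2845,.061],np.pi/2))
E
```

```text
time_s: 39.85
eef_pos: [0.6096, 0.0119, 0.054]
eef_rot: [-0.0, 0.707, 0.707, -0.0]
wrist_force: [0.1, 0.5, -0.2]
opening: 0.539
grasp_force: 0.0
time_s: 41.1
eef_pos: [0.6097, 0.1319, 0.2438]
eef_rot: [-0.001, 0.258, 0.966, -0.0]
wrist_force: [0.6, -0.5, -0.8]
opening: 0.396
grasp_force: 0.0
time_s: 41.72
eef_pos: [0.6098, 0.1318, 0.2441]
eef_rot: [-0.0, 0.002, 1.0, -0.0]
wrist_force: [-0.5, 0.1, -0.5]
opening: 0.4
grasp_force: 0.0
[0.6098 0.1318 0.2441]
c [610.8  14.7] size [40.7 28.5] short axis deg -0.4 n 1389 zmed 0.0569
c [611.9  66.7] size [40.7 28.5] short axis deg -0.3 n 1358 zmed 0.0557
c [612.  120.6] size [39.8 28.3] short axis deg -0.0 n 1298 zmed 0.0523
c [612.3 175.4] size [28.5 40.3] short axis deg 1.3 n 1323 zmed 0.0545
c [612.6  66.6] size [38.3 27.1] short axis deg -1.3 n 155 zmed 0.0555
c [611.8  13.5] size [38.1 28.1] short axis deg -0.7 n 148 zmed 0.0554
handle 355 [0.60930989 0.2818998  0.08701811]
(array([0.0017, 0.7635, 0.9162]), np.float64(-0.00266227406538914))
```

View pics/w5.png

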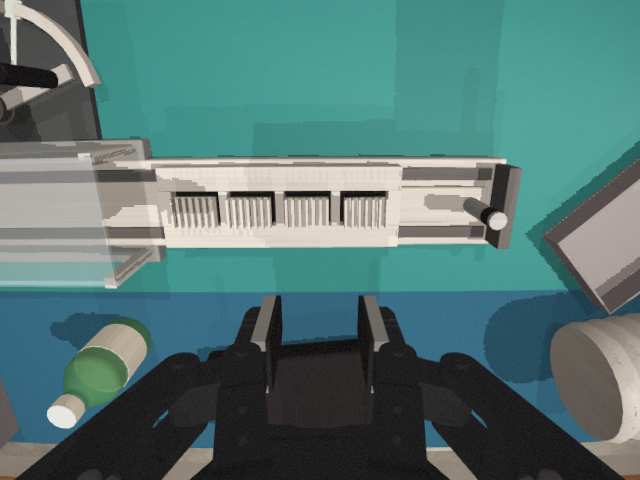

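All four modules are seated level in the nests (about (195..365, 212)), and the handle post is at (495,222).

```bash
python3 -m handwheel '[[[0,0.25,0,0],[0,0.5,0,0],[0.001,0.76,0,0],[0.001,0.76,0.25,0],[0.001,0.76,0.5,0],[0.001,0.76,0.75,0],[0.001,0.76,0.9,0],[0.001,0.76,0.915,0],[0.001,0.76,0.915,0]]]' 34
python3 -m handwheel '[[[0,0,0,0],[0,0,0,0],[0,0,0,0]]]' 19
python3 -m handwheel '[[[0,-0.05,0,0],[0,-0.15,0,0],[0,-0.28,0,0],[0,-0.41,0,0],[0,-0.54,0,0],[0,-0.67,0,0],[0,-0.8,0,0],[0,-0.9,0,0],[0,-0.95,0,0],[0,-0.95,0,0]]]'
python3 -m handwheel '[[[0,-0.08,0,0],[0,-0.16,0,0],[0,-0.23,0,0],[0,-0.28,0,0],[0,-0.3,0,0],[0,-0.3,0,0]]]'
```

```text
time_s: 42.95
eef_pos: [0.6106, 0.2841, 0.0626]
eef_rot: [0.001, 0.001, 1.0, 0.0]
wrist_force: [0.3, -0.3, 0.5]
opening: 0.398
grasp_force: 0.0
time_s: 43.32
eef_pos: [0.6102, 0.284, 0.0624]
eef_rot: [0.001, 0.0, 1.0, 0.0]
wrist_force: [-0.5, -0.7, 0.2]
opening: 0.224
grasp_force: 0.0
time_s: 44.58
eef_pos: [0.6095, 0.0928, 0.0614]
eef_rot: [-0.0, 0.001, 1.0, -0.0]
wrist_force: [-0.2, 0.2, -0.3]
opening: 0.221
grasp_force: 0.0
time_s: 45.32
eef_pos: [0.6094, 0.0333, 0.0613]
eef_rot: [-0.0, 0.0, 1.0, -0.0]
wrist_force: [0.5, 0.1, -0.1]
opening: 0.223
grasp_force: 0.0
```

```bash
python3 -m handwheel '[[[0,-0.02,0,0],[0,-0.035,0,0],[0,-0.045,0,0],[0,-0.045,0,0]]]'
python3 -m handwheel '[[[0,-0.012,0,0],[0,-0.02,0,0],[0,-0.02,0,0]]]'
```

```text
time_s: 45.82
eef_pos: [0.6094, 0.0247, 0.0613]
eef_rot: [-0.0, 0.0, 1.0, -0.0]
wrist_force: [0.4, 2.7, -1.4]
opening: 0.222
grasp_force: 1.4
time_s: 46.2
eef_pos: [0.6094, 0.0214, 0.0613]
eef_rot: [-0.0, 0.0, 1.0, 0.001]
wrist_force: [2.0, 7.3, -3.1]
opening: 0.223
grasp_force: 3.2
```

```bash
python3 -m handwheel '[[[0,-0.012,0,0],[0,-0.02,0,0],[0,-0.02,0,0]]]'
python3 -m handwheel '[[[0,-0.005,0,0],[0,-0.01,0,0],[0,-0.01,0,0]]]'
```

```text
time_s: 46.58
eef_pos: [0.6094, 0.0212, 0.0613]
eef_rot: [0.0, 0.0, 1.0, 0.003]
wrist_force: [2.2, 20.7, -1.5]
opening: 0.221
grasp_force: 10.4
time_s: 46.95
eef_pos: [0.6094, 0.0211, 0.0613]
eef_rot: [0.0, 0.0, 1.0, 0.004]
wrist_force: [2.8, 26.9, -0.6]
opening: 0.226
grasp_force: 13.9
```

```bash
python3 -m handwheel '[[[0,0.033,0,0],[0,0.033,0,0],[0,0.033,0,0]]]' 34
python3 -m handwheel '[[[0,0,-0.1,0],[0,0,-0.4,0],[0,0,-0.7,0.1],[0.2,-0.2,-0.9,0.2],[0.4,-0.4,-0.9,0.31],[0.59,-0.652,-0.9,0.42],[0.59,-0.652,-0.9,0.53],[0.59,-0.652,-0.9,0.64],[0.59,-0.652,-0.9,0.75],[0.59,-0.652,-0.9,0.776]]]'
python3 - <<'E'
from look import *
Q=P.reshape(-1,3); t=Q[(Q[:,0]>.42)&(Q[:,0]<.54)&(Q[:,1]>-.21)&(Q[:,1]<-.06)&(Q[:,2]>.085)&(Q[:,2]<.11)]; print('post',len(t),t.mean(0))
print(go([.4905,-.1085,.061],np.deg2rad(23.4)))
c=ctrl.camera('top'); P=cloud(c); save('top5',cv2.resize(c['color'][180:310,230:450],(792,468),interpolation=cv2.INTER_CUBIC))
w=P[210:236,240:330].reshape(-1,3); t=w[w[:,2]>.07]; print('handle top cam',len(t),t.mean(0).round(4))
E
```

```text
time_s: 47.32
eef_pos: [0.6098, 0.0204, 0.0617]
eef_rot: [0.0, 0.001, 1.0, -0.0]
wrist_force: [0.0, -0.2, -0.2]
opening: 0.394
grasp_force: 0.0
time_s: 48.58
eef_pos: [0.4915, -0.1096, 0.2432]
eef_rot: [0.001, 0.552, 0.834, 0.0]
wrist_force: [0.3, 0.0, 0.0]
opening: 0.4
grasp_force: 0.0
[ 0.4915 -0.1096  0.2432]
post 316 [ 0.48983287 -0.10903014  0.09438839]
(array([ 0.0083, -0.0039,  0.9107]), np.float64(-0.004207219306823144))
handle top cam 40 [0.6103 0.0234 0.0862]
```

View pics/top5.png

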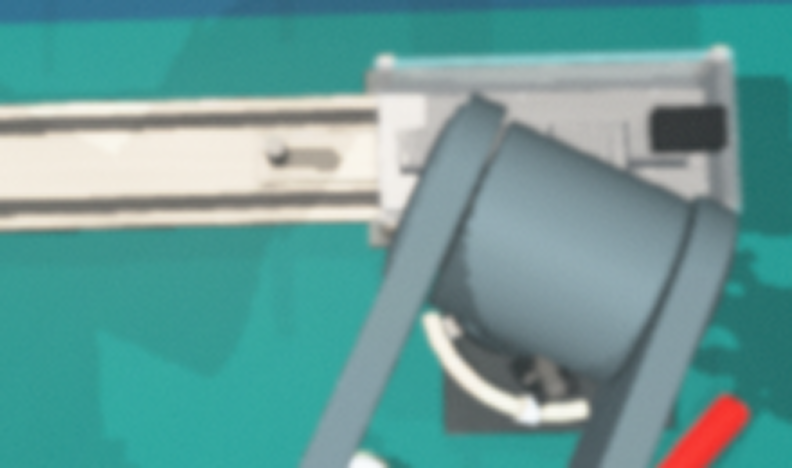

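The top view shows the carriage fully under the hood, with the handle at (277,150) in the crop. The top camera puts the handle 0.260 m in from where it was at the load stop. Now I'll swing the lever to the notch.

```bash
python3 -m handwheel '[[[0.008,-0.004,0.2,0],[0.008,-0.004,0.45,0],[0.008,-0.004,0.7,0],[0.008,-0.004,0.88,0],[0.008,-0.004,0.91,0],[0.008,-0.004,0.91,0]]]' 34
python3 -m handwheel '[[[0,0,0,0],[0,0,0,0],[0,0,0,0]]]' 20
python3 -m handwheel '[[[-0.003,-0.058,0,-0.12],[-0.0165,-0.115,0,-0.24],[-0.04,-0.169,0,-0.36],[-0.073,-0.217,0,-0.48],[-0.113,-0.259,0,-0.6],[-0.139,-0.279,0,-0.667],[-0.147,-0.285,0,-0.687],[-0.147,-0.285,0,-0.687],[-0.147,-0.285,0,-0.687]]]'
python3 -m handwheel '[[[0,0,0,0],[0,0,0,0],[0,0,0,0]]]' 34
python3 -m handwheel '[[[0,0,-0.1,0],[0,0,-0.3,0],[0,0,-0.6,0],[0,0,-0.9,0],[0,0,-0.9,0],[0,0,-0.9,0]]]'
python3 - <<'E'
from look import *
save('w6',c['color'])
Q=P.reshape(-1,3); t=Q[(Q[:,0]>.42)&(Q[:,0]<.54)&(Q[:,1]>-.21)&(Q[:,1]<-.06)&(Q[:,2]>.085)&(Q[:,2]<.11)]; print('post',len(t),t.mean(0))
p=t.mean(0)-[.511,-.168,0]; print('lever', 1.2-np.arctan2(p[1],-p[0]))
E
```

```text
time_s: 49.42
eef_pos: [0.4908, -0.1082, 0.0606]
eef_rot: [0.001, 0.55, 0.835, 0.0]
wrist_force: [0.9, 0.0, -0.5]
opening: 0.399
grasp_force: 0.0
time_s: 49.8
eef_pos: [0.4907, -0.1079, 0.0603]
eef_rot: [0.001, 0.55, 0.835, 0.0]
wrist_force: [-0.1, 0.1, 0.7]
opening: 0.236
grasp_force: 0.0
time_s: 50.92
eef_pos: [0.4494, -0.157, 0.0594]
eef_rot: [-0.0, 0.068, 0.998, 0.0]
wrist_force: [-0.8, 2.1, -0.6]
opening: 0.238
grasp_force: 0.9
time_s: 51.3
eef_pos: [0.4496, -0.1574, 0.0596]
eef_rot: [0.0, 0.067, 0.998, -0.0]
wrist_force: [1.0, -0.4, 0.0]
opening: 0.403
grasp_force: 0.0
time_s: 52.05
eef_pos: [0.4492, -0.1571, 0.2392]
eef_rot: [0.0, 0.067, 0.998, -0.0]
wrist_force: [-0.1, 0.2, -0.7]
opening: 0.394
grasp_force: 0.0
[ 0.4492 -0.1571  0.2392]
post 328 [ 0.44845486 -0.15392449  0.09420264]
lever 0.978642129440971
```

View pics/w6.png

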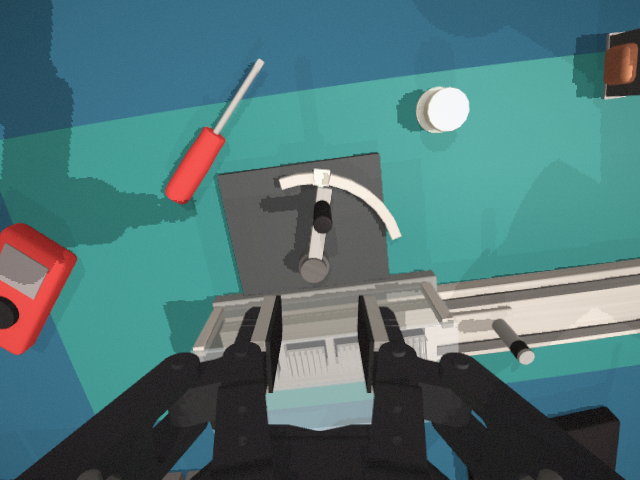

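The picture shows the lever arm covering the white line and pointing into the marked gap at (321,178). The swing from the free end measures about 1.00 rad. The carriage is under the hood and the gripper is clear of everything.

```bash
python3 -c "
from bench import ctrl
print(ctrl.hand_in())"
```

```text
the job is handed in; nothing more can be done
None
```

The job is handed in after about 52 s of the 200 s: all four modules are pressed home in their own nests, the carriage is against the test stop, and the lever sits in its notch, about 1.0 rad measured from the free end; the hand-in call returned no verdict.

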